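# Fill a measuring cup at the walnut dispenser

## Task

Set the measuring cup upright on the dispenser's platform, centred under the spout, and let go of it; then push the spring-loaded pad on top of the dispenser half-way down (about 30 mm of its 60 mm) and keep it there until all five walnuts have rolled into the cup. Never push the pad down to its bottom stop, which would empty the whole dispenser, and leave the can, jar and carton where they stand. Finish while holding the pad half-way down with the fingers: do not let go of it.

Things in the scene. Friction and masses are not known exactly. Their poses are not given: they have to be found in the camera images.
- dispenser: Fixed walnut dispenser, turned by up to 15 degrees. Origin: centre of its cup place, at table height, under the spout. Flat steel platform 130 mm wide in x, y = -65 to +115 mm, top 10 mm above the table. A white pedestal with a closed box on it (110 mm wide in x) fills y = 110 to 263 mm, box top 275 mm high. The -x side faces the robot; the cup place is open at -x, +x and -y.
- spout (a point): Centre of the lower mouth of the 40 mm square vertical spout tube, 112 mm above the table, straight above the dispenser's origin; the tube reaches up to 180 mm. Behind it an open-topped aluminium chute, 36 mm wide, climbs at 25 degrees along the dispenser's +y to the box.
- pad_top (a point): Centre of the top of the push pad, a black 56 x 56 mm plate, 10 mm thick, on a steel yoke; 270 mm above the table when up, 240 mm at half travel, 210 mm at the bottom. It lies 20 mm along the dispenser's +y from the spout centre. It moves with the pad.
- pad (a joint): Travel of the push pad straight down, m: 0 up (gate shut), 0.03 half-way, 0.06 at the bottom stop. A spring pushes it back up: about 4 N to start it, 8 N at half-way, 12 N at the bottom; it springs up at once when let go. The gate that stops the walnuts drops with it and is open once the pad is more than 23 mm down.
- cup: Loose steel measuring cup, 130 g, round, 76 mm wide at the foot and 84 mm at the rim, 68 mm tall, 4 mm walls and floor. Origin: centre of its underside, z up. A level straight handle, 14 mm wide and 10 mm thick, points along the cup's -x from 40 to 152 mm off the cup axis, its middle 52 mm above the underside.
- cup_grip (a point): Point in the middle of the cup's handle, 95 mm from the cup's axis and 52 mm above its underside: a good place to pinch the handle from above.
- nut0_center (a point): Centre of a walnut, a loose ball of 26 mm and 12 g; number 1 of five queued in the chute, counted from the gate. It rolls out by itself when the gate is open.
- nut1_center (a point): Centre of a walnut, a loose ball of 26 mm and 12 g; number 2 of five queued in the chute, counted from the gate. It rolls out by itself when the gate is open.
- nut2_center (a point): Centre of a walnut, a loose ball of 26 mm and 12 g; number 3 of five queued in the chute, counted from the gate. It rolls out by itself when the gate is open.
- nut3_center (a point): Centre of a walnut, a loose ball of 26 mm and 12 g; number 4 of five queued in the chute, counted from the gate. It rolls out by itself when the gate is open.
- nut4_center (a point): Centre of a walnut, a loose ball of 26 mm and 12 g; number 5 of five queued in the chute, counted from the gate. It rolls out by itself when the gate is open.
- can: Bystander: food can with a paper label, 66 mm wide, 85 mm tall; origin under its centre.
- jar: Bystander: glass jar with a steel cap, 54 mm wide, 100 mm tall; origin under its centre.
- carton: Bystander: cardboard carton, 45 x 90 mm, 120 mm tall; origin under its centre.
Things that resemble listed ones, but are neither listed nor needed, are in the scene too. Several things have the shape of the cup; the one meant has the colours described above.

How it is judged:
By the outcome, as a careful person would: the job done as asked, in the order asked, and still so for the second after the job is handed in, while the arm keeps its last pose, push and grip.
It also fails if it takes over 51 s, if anything falls off the work surface, if the arm or the gripper's body presses on something with over 40 N, if the wrist force passes 120 N, or if a joint passes its speed limit or range.

## Robot

A 6-joint arm with a two-finger parallel gripper is mounted at the origin on the work surface. World frame = base frame: x ahead of the robot, y to its left, z up, the work surface at z = 0. Lengths are in mm, angles in rad, forces in N, time in s.
With the tool pointing down it reaches from about 350 to 975 mm from the base axis. Payload 7.1 kg.
Tool frame: the origin (TCP) lies on the centre line of the jaws, within the pads' length; the fingertips stand 17 mm ahead of it and the grasp point (between the pads) lies 2 mm behind it (tip_extent is the distance from the TCP to the fingertips, in mm); z points along the fingers, y is the line along which they close (so a half turn about z gives the same grasp; the last joint's range is limited). The gripper opens to 88 mm and grips with 3 to 60 N. Pads are 20 mm wide; open, the fingers measure 115 mm over their backs; the gripper's body (75 mm by 178 mm) begins 61 mm behind the grasp point.
Start: joints at [-1.232, 0.423, 1.63, -0, 1.089, -0.019], TCP at [218.901, -585.395, 239.675] pointing down, gripper open.
Joint ranges: [-3, 3], [-0.9, 2.11], [0.09, 2.58], [-1.31, 4.45], [0.11, 2.69], [-2.54, 2.54]. Speed limits (rad/s): [2.39, 2.39, 3.01, 3.14, 3.14, 3.14].

## Interface

Orientations are given as a rotation vector (axis times angle).
In Python, from workcell import get_obs, get_image, camera_model, close_job, look_for, outline_of, pinpoint, tip_extent gives the robot as it stands.
- The arm moves only by the shell command python3 -m jog 'ROWS'. ROWS is text: rows parted by semicolons, each of 7 numbers parted by spaces: the shift along the tool's x, y, z as a fraction of full scale, then the turn, a rotation vector about the tool's x, y, z as a fraction of full scale, then the closure, from -1 (fully open) to 1 (shut). A call has 1 to 8 rows; each row is the pose to reach, as a shift and turn from the pose commanded when the call began, along the tool's axes at that moment; what a row does not reach only later rows make up. Full scale, the value 1, is 0.2 m for a shift and 30 degrees for a turn. A row lasts 1/10 s, in which the tool goes at most 50 mm and 8.59 degrees, less where a joint would pass 70% of its speed; a pose out of reach is approached as far as the arm can. A call with a number of a shift or a turn outside -1 to 1 is refused whole. A call with a gripper value outside its range is refused whole. The fingers move at their own pace and stop on an object; the grip force is fixed at half the most. Time passes only in rows, so rows that repeat a pose let the fingers close. It gives the time, the measured TCP pose, the force, the opening and the grip force at its end, in the units of the state.
- get_obs(): the state, without advancing time (a new reading comes with each control period).
- get_image(name): name is "scene" or "top" or "wrist"; returns the picture (420x560x3 uint8, red, green, blue); there is no depth.
- camera_model(name): a dict with "fx", "fy", "cx", "cy" (pixels), "dist_coeffs" ([k1, k2, p1, p2, k3] as OpenCV has them; the pictures are not rectified), "origin" and "orientation" of the camera in the world; the wrist camera has in their place "tool_from_camera" (4x4, takes a point from camera to tool coordinates, whose origin is the TCP and whose axes are the flange's). Camera axes: x right, y down, z forward; pixel columns grow to the right and rows downward; lengths in mm; the calibration is good to about 2 mm. A picture is of the moment at which its call begins: read the wrist's pose just before it. camera_model takes no time and is no camera call.
- close_job(): hands the job in; it is judged then, once.
Trained networks look in the newest picture that a camera, given by its name, has taken for a name from the list of things; names that differ only in an ending like _2 or _b are one class to them, and where a whole thing is asked for, a point or a joint stands for the part that bears it (a point fixed in the world has none). Each returns a list of dicts, best first, with "confidence" (0 to 1); they miss things now and then, are a little off and sometimes report something else, mostly with a low value. They report only what shows in the picture. A call takes as long as a camera call. They do not tell look-alikes from the thing itself.
- look_for(target, camera): "xyz" ([x, y, z] in mm, in the coordinates of the camera as it stood for that picture, good to about 4 mm: the middle of the surface that is visible of it).
- outline_of(target, camera): "mask" (420x560 bool, what is visible of it).
- pinpoint(target, camera): "xyz" ([x, y, z] in mm, in the coordinates of the camera as it stood for that picture, good to about 4 mm: a listed point, or the origin of a listed thing).
The state is a dict: "t": time; "qpos": joint angles; "qvel": joint speeds; "joint_torque": joint torques, N m; "ee_pos": TCP position; "orientation": TCP orientation; "ft_force": force on the tool from outside, world axes, zero at the start; "moment": the same for the moment, N m; "width": finger opening in mm; "grasp_force": force on a finger pad.
Only numpy, scipy, OpenCV 4.12 (cv2) and the standard library are available. Lean on these libraries where they do the work, as an engineer would, in place of code of your own. Each camera call takes 0.05 s, during which the arm holds its last target. There are 200 camera calls.

## Working session

There is one attempt and no reset: what is moved stays moved. The work goes in short steps, Python scripts to look and compute and a shell command to move; the robot and the scene stay as the last step left them, time stands still between calls to the robot, and variables do not carry over. Pictures are saved under pics/ and viewed, at most 10 in all, crops included, and the job is handed in when it is done.

```bash
mkdir -p pics; cat > h.py <<'E'
import numpy as np, cv2
from scipy.spatial.transform import Rotation as R
from workcell import *
def cam(name):
    c=camera_model(name)
    if name=="wrist":
        o=get_obs(); T=np.eye(4); T[:3,:3]=R.from_rotvec(o["orientation"]).as_matrix(); T[:3,3]=o["ee_pos"]
        M=T@np.array(c["tool_from_camera"])
    else:
        M=np.eye(4); q=np.array(c["orientation"]); M[:3,:3]=q if q.shape==(3,3) else R.from_rotvec(q).as_matrix(); M[:3,3]=c["origin"]
    return c,M
def world(p,M): return (M@np.r_[p,1])[:3]
def snap(name,fn):
    c,M=cam(name); im=get_image(name); cv2.imwrite("pics/"+fn,im[:,:,::-1]); return c,M,im
E
python3 - <<'E'
from h import *
np.set_printoptions(precision=1,suppress=True)
print(get_obs()); print(camera_model("top")["orientation"])
ims=[]
for n in ["scene","top"]:
    c,M,im=snap(n,n+"0.png"); ims.append(im)
    for t,f in [("cup",pinpoint),("cup_grip",pinpoint),("dispenser",pinpoint),("spout",pinpoint),("pad_top",pinpoint),("can",pinpoint),("jar",pinpoint),("carton",pinpoint)]:
        print(n,t,[(world(d["xyz"],M),round(d["confidence"],2)) for d in f(t,n)][:4])
E
```

```text
{'t': 0.0, 'qpos': array([-1.2,  0.4,  1.6, -0. ,  1.1, -0. ]), 'qvel': array([ 0.,  0.,  0., -0.,  0.,  0.]), 'joint_torque': array([  0. , -54.5, -27.4,   0.1,   0. ,  -0. ]), 'ee_pos': array([ 218.8, -584.9,  238.9]), 'orientation': array([-3.1, -0.6,  0. ]), 'ft_force': array([ 0.8, -0.2,  0.1]), 'moment': array([-0.,  0., -0.]), 'grasp_force': 0.0, 'width': 87.85813734031491}
[-2.2  2.2 -0.1]
scene cup [(array([ 281.5, -274.3,   -2.4]), 0.78), (array([ 670.3, -397.4,    3.5]), 0.77), (array([ 583.7, -217.5,    0.2]), 0.63)]
scene cup_grip [(array([ 495.6, -247.3,   55.2]), 0.98), (array([ 188.6, -286.6,   50.4]), 0.88), (array([ 595.9, -457.4,   51. ]), 0.59)]
scene dispenser [(array([547.9, 119.1,   1.4]), 0.94), (array([553.9, 136.8, 271.7]), 0.33)]
scene spout [(array([550.8, 118.4, 113.3]), 0.72)]
scene pad_top [(array([554.6, 136.3, 270.5]), 0.75)]
scene can [(array([786.3, -84.4,   1.7]), 0.87)]
scene jar [(array([812.5,  26.5,   1.6]), 0.6)]
scene carton [(array([ 735.9, -264.3,    2.4]), 0.65)]
top cup [(array([ 669.4, -396.7,    4.1]), 0.86), (array([ 579.3, -214.6,   -2. ]), 0.77), (array([ 287.6, -276.9,   -2.1]), 0.64)]
top cup_grip [(array([ 496.3, -243.1,   54.2]), 0.95), (array([ 595.8, -457.1,   54. ]), 0.73), (array([ 188. , -290.5,   52.5]), 0.66)]
top dispenser [(array([ 736.8, -269.4,    0.6]), 0.69), (array([550.5, 112.9,  -1.5]), 0.63)]
top spout [(array([553.6, 118.6, 109. ]), 0.62)]
top pad_top [(array([556.1, 138.5, 275.3]), 0.87)]
top can [(array([789.1, -84.4,   1. ]), 0.62)]
top jar [(array([810.9,  25.3,   1. ]), 0.57)]
top carton [(array([ 736.9, -268.5,    1.8]), 0.85), (array([563.7, 215.5, 185.5]), 0.67)]
```

View pics/scene0.png

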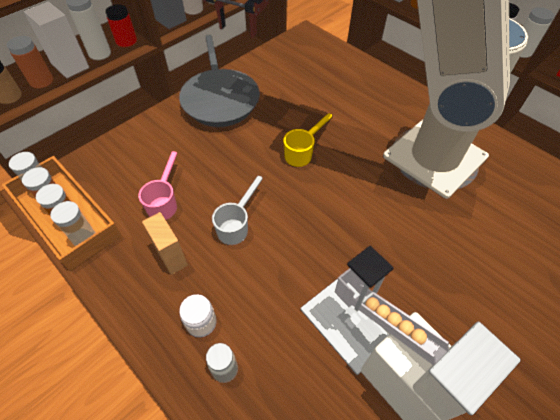

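View pics/top0.png

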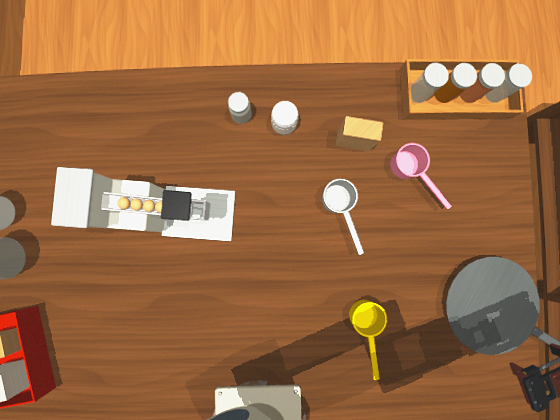

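The scene shows three cups. The steel one is at scene (231,224) and top (340,196), and the pink and yellow ones are look-alikes. The dispenser is at top (52–235,167–241), with its pedestal to the left (+y) and the black pad at (176,205). Next I'll get the yaw from the platform and box edges, and work out the first move.

```bash
cat >> h.py <<'E'
def ray(px,c,M,z):
    u=cv2.undistortPoints(np.array([[px]],float),np.array([[c["fx"],0,c["cx"]],[0,c["fy"],c["cy"]],[0,0,1]]),np.array(c["dist_coeffs"]))[0,0]
    d=M[:3,:3]@np.r_[u,1]; o=M[:3,3]; return o+d*(z-o[2])/d[2]
def move(target,yaw):
    """world TCP target + tool-down yaw (tool y axis direction, rad) -> fractions from the commanded (~measured) pose"""
    o=get_obs(); A=R.from_rotvec(o["orientation"]); 
    y=np.array([np.cos(yaw),np.sin(yaw),0]); z=np.array([0,0,-1.]); best=None
    for s in (1,-1):
        B=R.from_matrix(np.c_[np.cross(s*y,z),s*y,z]); r=(A.inv()*B).as_rotvec()
        if best is None or np.linalg.norm(r)<np.linalg.norm(best): best=r
    print("shift",np.round(A.inv().apply(np.array(target)-o["ee_pos"])/200,4),"turn",np.round(np.degrees(best)/30,4))
E
python3 - <<'E'
from h import *
np.set_printoptions(precision=1,suppress=True)
im=cv2.imread("pics/top0.png"); c,M=cam("top")
for p,z in [((235,191),10),((232,241),10),((56,167),275),((52,225),275),((93,170),275),((90,227),275)]: print(p,ray(p,c,M,z))
for n in ["top","scene"]:
    get_image(n); c,M=cam(n)
    for i in (0,4): print(n,i,[(world(d["xyz"],M),round(d["confidence"],2)) for d in pinpoint(f"nut{i}_center",n)][:5])
A=R.from_rotvec(get_obs()["orientation"]).as_matrix(); print(A)
cv2.imwrite("pics/topcrop.png",cv2.resize(im[140:270,40:400],None,fx=2.2,fy=2.2,interpolation=cv2.INTER_CUBIC))
print(camera_model("wrist")["tool_from_camera"])
E
```

```text
(235, 191) [607.8  45.   10. ]
(232, 241) [479.8  55.2  10. ]
(56, 167) [634.2 373.2 275. ]
(52, 225) [520.2 380.4 275. ]
(93, 170) [625.7 297.7 275. ]
(90, 227) [514.5 303.5 275. ]
top 0 []
top 4 [(array([563.8, 263.5, 201.8]), 0.55)]
scene 0 [(array([558. , 215.9, 180.9]), 0.58), (array([557.5, 167.2, 163.2]), 0.54)]
scene 4 [(array([566.6, 260.8, 205. ]), 0.52)]
[[ 0.9  0.4 -0. ]
 [ 0.4 -0.9  0. ]
 [-0.  -0.  -1. ]]
[[   0.    -1.    -0.3   71. ]
 [   1.     0.     0.     0.8]
 [  -0.    -0.3    1.  -146.5]
 [   0.     0.     0.     1. ]]
```

View pics/topcrop.png

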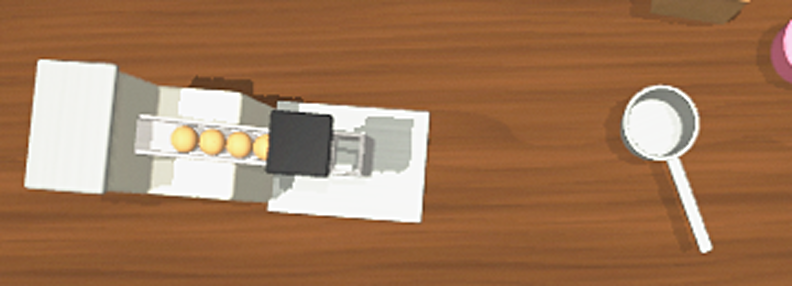

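```bash
python3 - <<'E'
from h import *
np.set_printoptions(precision=1,suppress=True)
c,M=cam("top")
a=ray((40+672/2.2,140+158/2.2),c,M,57);b=ray((40+707/2.2,140+250/2.2),c,M,57);print(a,b,np.degrees(np.arctan2(*(a-b)[1::-1])), ray((40+660/2.2,140+123/2.2),c,M,68))
th=np.arctan2(29,85); move([490,-246,180],th+np.pi/2)
E
```

```text
[ 544.4 -228.8   57. ] [ 441.1 -264.5   57. ] 19.06639970643542 [ 582.7 -214.9   68. ]
shift [ 1.9 -1.1  0.3] turn [-0.   0.   0.1]
```

```bash
python3 -m jog '.25 -.14 0 0 0 0 -1; .5 -.28 0 0 0 0 -1; .75 -.43 0 0 0 0 -1; 1 -.57 0 0 0 0 -1; 1 -.57 0 0 0 0 -1'
python3 - <<'E'
from h import *
np.set_printoptions(precision=4,suppress=True)
print(get_obs()["t"]); move([490,-246,180],np.radians(109.05))
E
```

```text
t: 1.7
ee_pos: [367.8, -406.0, 239.8]
orientation: [-3.091, -0.561, -0.001]
ft_force: [-0.4, 0.2, 0.2]
width: 87.4
grasp_force: 0.0
1.7
shift [ 0.8532 -0.5342  0.2996] turn [-0.0006 -0.0007  0.0511]
```

```bash
python3 -m jog '.22 -.13 .08 0 0 0 -1; .43 -.27 .15 0 0 .05 -1; .64 -.4 .22 0 0 .05 -1; .85 -.53 .3 0 0 .05 -1; .85 -.53 .3 0 0 .05 -1; .85 -.53 .3 0 0 .05 -1; .85 -.53 .3 0 0 .05 -1'
python3 - <<'E'
from h import *
np.set_printoptions(precision=4,suppress=True)
c,M,im=snap("wrist","w1.png")
for t in ["cup","cup_grip"]: print(t,[(world(d["xyz"],M),round(d["confidence"],2)) for d in pinpoint(t,"wrist")][:4])
move([482,-249.5,62],np.radians(109.05))
E
```

```text
t: 2.4
ee_pos: [488.2, -250.5, 180.0]
orientation: [3.098, 0.519, 0.0]
ft_force: [0.4, 0.5, -0.6]
width: 87.8
grasp_force: 0.0
cup [(array([ 672.829, -399.216,   -0.422]), 0.91), (array([ 286.2973, -273.7295,   -0.6234]), 0.8), (array([ 583.3325, -215.3503,    1.7992]), 0.66)]
cup_grip [(array([ 495.3312, -249.8051,   52.7721]), 0.93)]
shift [-0.0254 -0.0182  0.5915] turn [ 0.0017 -0.001  -0.0055]
```

View pics/w1.png

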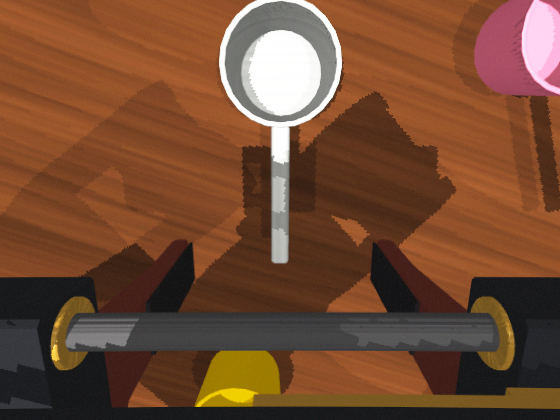

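The wrist picture shows the steel cup at (280,62), with its handle running straight down the image from (280,128) to (280,263), midway between the jaws. I'll go down and grip it.

```bash
python3 -m jog '0 -.012 .2 0 0 0 -1; 0 -.012 .4 0 0 0 -1; 0 -.012 .55 0 0 0 -1; 0 -.012 .65 0 0 0 -1; 0 -.012 .65 0 0 0 -.5; 0 -.012 .65 0 0 0 1; 0 -.012 .65 0 0 0 1; 0 -.012 .65 0 0 0 1'; python3 -m jog '0 0 0 0 0 0 1; 0 0 0 0 0 0 1; 0 0 0 0 0 0 1; 0 0 0 0 0 0 1; 0 0 0 0 0 0 1'
```

```text
t: 3.35
ee_pos: [488.4, -248.2, 51.1]
orientation: [3.097, 0.518, 0.003]
ft_force: [-0.3, -0.4, 0.3]
width: 59.4
grasp_force: 0.0
t: 3.85
ee_pos: [487.7, -247.4, 49.7]
orientation: [-3.098, -0.519, 0.0]
ft_force: [-0.8, -0.5, -0.2]
width: 19.4
grasp_force: 0.0
```

```bash
python3 -m jog '0 0 0 0 0 0 1; 0 0 0 0 0 0 1; 0 0 0 0 0 0 1; 0 0 -.07 0 0 0 1; 0 0 -.14 0 0 0 1; 0 0 -.14 0 0 0 1; 0 0 -.14 0 0 0 1'
python3 - <<'E'
from h import *
np.set_printoptions(precision=4,suppress=True)
c,M,im=snap("scene","s2.png"); print(get_obs()["ee_pos"],get_obs()["grasp_force"])
for t in ["cup","cup_grip"]: print(t,[(world(d["xyz"],M),round(d["confidence"],2)) for d in pinpoint(t,"scene")][:4])
c,M,im=snap("wrist","w2.png")
for t in ["cup","cup_grip"]: print(t,[(world(d["xyz"],M),round(d["confidence"],2)) for d in pinpoint(t,"wrist")][:4])
E
```

```text
t: 4.55
ee_pos: [488.1, -247.7, 78.6]
orientation: [3.097, 0.518, 0.002]
ft_force: [0.2, -0.0, -0.2]
width: 13.9
grasp_force: 30.0
[ 487.736  -247.5698   78.1317] 29.95590090751648
cup [(array([ 284.4426, -274.9329,    1.0253]), 0.86), (array([ 671.4095, -396.4623,    2.9629]), 0.57), (array([ 585.8161, -216.6552,   31.1394]), 0.55)]
cup_grip [(array([ 595.6665, -457.3724,   51.4618]), 0.97), (array([ 188.7636, -286.5678,   52.3423]), 0.75), (array([788.1322, -82.985 ,  -0.931 ]), 0.71), (array([ 494.1113, -244.7627,   80.9672]), 0.57)]
cup [(array([ 585.5692, -212.8338,   28.943 ]), 0.81)]
cup_grip [(array([ 491.5806, -249.0673,   83.2651]), 0.64)]
```

View pics/w2.png

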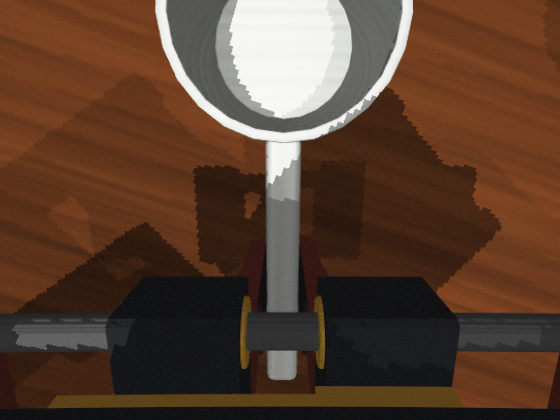

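The wrist picture shows the cup held level: the handle runs up the centre at x≈283 and is gripped near its end at (283,330). The TCP is 102 mm from the cup axis. Next I'll carry it in from the −y side.

```bash
python3 - <<'E'
from h import *
np.set_printoptions(precision=4,suppress=True)
move([475,-70,78],np.radians(85))
E
```

```text
shift [ 0.2301 -0.8586 -0.0031] turn [-0.0008  0.0012  0.8   ]
```

```bash
python3 -m jog '.03 -.1 0 0 0 .1 1; .07 -.25 0 0 0 .25 1; .11 -.42 0 0 0 .4 1; .16 -.6 0 0 0 .55 1; .2 -.75 0 0 0 .7 1; .23 -.86 0 0 0 .8 1; .23 -.86 0 0 0 .8 1'
python3 - <<'E'
from h import *
np.set_printoptions(precision=4,suppress=True)
move([450,126.5,78],np.radians(85))
E
```

```text
t: 5.55
ee_pos: [474.3, -67.7, 77.4]
orientation: [-3.138, 0.134, 0.002]
ft_force: [-0.2, -0.4, -1.0]
width: 14.0
grasp_force: 30.0
shift [-0.204  -0.9571 -0.0024] turn [-0.0007  0.0029  0.0039]
```

```bash
python3 -m jog '-.03 -.15 0 0 0 0 1; -.08 -.35 0 0 0 0 1; -.12 -.55 0 0 0 0 1; -.16 -.75 0 0 0 0 1; -.19 -.88 0 0 0 0 1; -.204 -.957 0 0 0 0 1; -.204 -.957 0 0 0 0 1; -.204 -.957 0 0 0 0 1'
python3 - <<'E'
from h import *
np.set_printoptions(precision=4,suppress=True)
for n in ["scene","top","wrist"]:
    c,M,im=snap(n,n+"3.png")
    for t in ["cup","cup_grip","spout","dispenser","pad_top"]: print(n,t,[(world(d["xyz"],M),round(d["confidence"],2)) for d in pinpoint(t,n)][:4])
a=cv2.imread("pics/scene3.png"); cv2.imwrite("pics/s3.png",np.hstack([cv2.resize(a[200:420,220:500],(400,314)),cv2.resize(cv2.imread("pics/wrist3.png"),(400,314))]))
E
```

```text
t: 6.35
ee_pos: [451.5, 123.9, 77.6]
orientation: [3.139, -0.135, -0.0]
ft_force: [0.1, -0.8, -0.8]
width: 13.6
grasp_force: 30.0
scene cup [(array([ 282.9073, -273.4986,    0.9518]), 0.79), (array([552.2167, 113.8391,  25.9876]), 0.71), (array([ 672.2781, -396.4172,   -0.0126]), 0.62)]
scene cup_grip [(array([ 593.8572, -457.0705,   51.3381]), 0.96), (array([ 192.4423, -285.401 ,   52.5568]), 0.66)]
scene spout [(array([551.9356, 119.7009, 114.1757]), 0.98), (array([558.5501, 190.4526, 170.5694]), 0.61)]
scene dispenser [(array([551.3306, 118.4993,   2.5461]), 0.62)]
scene pad_top [(array([555.4684, 137.4106, 270.9741]), 0.9)]
top cup [(array([ 286.8241, -278.0357,   -1.2267]), 0.93), (array([544.9884, 117.3563,  22.733 ]), 0.91), (array([ 669.4063, -395.0856,    3.2188]), 0.79), (array([561.2488, 197.8439, 172.0767]), 0.6)]
top cup_grip [(array([ 188.3267, -286.2306,   51.1534]), 0.78), (array([807.6531,  24.8702,   2.816 ]), 0.74), (array([ 596.2266, -455.142 ,   52.3075]), 0.61), (array([560.7545, 197.0501, 169.6507]), 0.34)]
top spout [(array([550.3962, 116.4383, 110.6373]), 0.83)]
top dispenser []
top pad_top [(array([555.1897, 136.9261, 272.429 ]), 0.86)]
wrist cup []
wrist cup_grip [(array([462.7506, 122.2027,  83.1289]), 0.76)]
wrist spout []
wrist dispenser [(array([550.2215, 114.3896,  -0.6406]), 0.83)]
wrist pad_top []
```

View pics/s3.png

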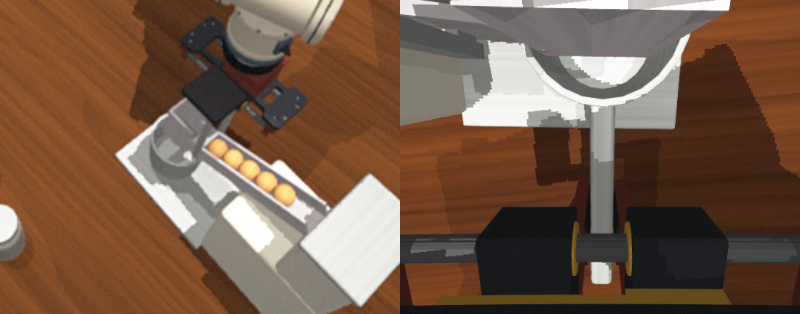

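The left half shows the cup under the spout, with the pad and gripper clear. The right half shows the rim centred above the handle, under the chute. The cup is within about 2 mm of centre, so I'll lower it 18 mm.

```bash
python3 -m jog '0 -.006 .03 0 0 0 1; 0 -.006 .06 0 0 0 1; 0 -.006 .08 0 0 0 1; 0 -.006 .087 0 0 0 1; 0 -.006 .091 0 0 0 1; 0 -.006 .091 0 0 0 1; 0 -.006 .091 0 0 0 1'
```

```text
t: 7.95
ee_pos: [451.2, 125.5, 59.6]
orientation: [-3.139, 0.137, 0.0]
ft_force: [-0.9, -0.1, 2.3]
width: 13.8
grasp_force: 30.0
```

```bash
python3 -m jog '0 0 0 0 0 0 -.6; 0 0 0 0 0 0 -1; 0 0 0 0 0 0 -1; 0 0 0 0 0 0 -1; 0 0 0 0 0 0 -1; 0 0 0 0 0 0 -1; 0 0 0 0 0 0 -1; 0 0 0 0 0 0 -1'; python3 -m jog '0 0 -.07 0 0 0 -1; -.15 0 -.16 0 0 0 -1; -.3 0 -.3 0 0 0 -1;-.3 0 -.5 0 0 0 -1;-.3 0 -.75 0 0 0 -1;-.3 0 -1 0 0 0 1;-.3 0 -1 0 0 0 1'
python3 - <<'E'
from h import *
np.set_printoptions(precision=4,suppress=True)
for n in ["scene","top","wrist"]:
    c,M,im=snap(n,n+"4.png")
    for t in ["cup","cup_grip","spout","dispenser","pad_top"]: print(n,t,[(world(d["xyz"],M),round(d["confidence"],2)) for d in pinpoint(t,n)][:4])
a=cv2.imread("pics/scene4.png"); cv2.imwrite("pics/s4.png",np.hstack([cv2.resize(a[200:420,220:500],(400,314)),cv2.resize(cv2.imread("pics/wrist4.png"),(400,314))]))
E
```

```text
t: 8.75
ee_pos: [451.3, 125.6, 59.5]
orientation: [-3.139, 0.137, -0.0]
ft_force: [0.3, -0.5, 0.4]
width: 73.9
grasp_force: 0.0
t: 9.45
ee_pos: [395.0, 131.9, 265.5]
orientation: [-3.135, 0.137, -0.018]
ft_force: [-0.4, 0.2, -0.5]
width: 75.2
grasp_force: 0.0
scene cup [(array([ 285.0784, -274.1359,   -0.5078]), 0.94), (array([ 669.7904, -394.9615,    1.4476]), 0.69), (array([553.8751, 115.6025,  12.988 ]), 0.59), (array([553.2629, 115.7653,   1.4824]), 0.59)]
scene cup_grip [(array([ 188.8595, -284.6252,   53.4181]), 0.87), (array([ 592.621 , -458.5984,   49.5223]), 0.62), (array([558.7281, 215.9171, 182.4274]), 0.46)]
scene spout [(array([550.6796, 120.7195, 111.9928]), 0.59), (array([568.2461, 263.8909, 206.0715]), 0.33)]
scene dispenser [(array([553.8386, 119.2022,   0.8859]), 0.92)]
scene pad_top []
top cup [(array([549.4998, 117.7002,   5.5429]), 0.86), (array([ 283.1168, -277.4415,   -0.9213]), 0.6), (array([ 669.7065, -397.1009,    0.3381]), 0.59), (array([566.666 , 234.8775, 195.4499]), 0.17)]
top cup_grip [(array([ 188.6754, -284.7346,   52.8682]), 0.91), (array([456.2041, 128.4939,  63.3289]), 0.89), (array([ 596.7941, -454.2629,   49.5299]), 0.83)]
top spout [(array([553.2622, 115.8624, 109.1865]), 0.61)]
top dispenser [(array([552.3141, 114.3143,  -0.1056]), 0.56)]
top pad_top [(array([554.8078, 137.1447, 276.0132]), 0.57)]
wrist cup [(array([552.3839, 115.1902,  11.6612]), 0.92)]
wrist cup_grip [(array([460.2857, 119.7082,  65.2429]), 0.8)]
wrist spout []
wrist dispenser [(array([550.4987, 117.1576,   2.8916]), 0.9)]
wrist pad_top []
```

View pics/s4.png

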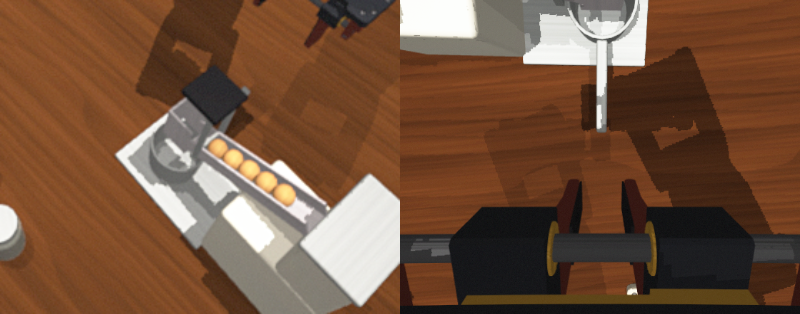

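The cup stands free on the platform with its rim centred under the spout, and the jaws are clear of the handle. Next I'll go above the pad with the fingers closed.

```bash
python3 -m jog '0 0 -.2 0 0 0 1; 0 0 -.35 0 0 0 1; 0 0 -.35 0 0 0 1; 0 0 -.35 0 0 0 1; 0 0 -.35 0 0 0 1; 0 0 -.35 0 0 0 1;0 0 -.35 0 0 0 1;0 0 -.35 0 0 0 1'
python3 - <<'E'
from h import *
np.set_printoptions(precision=4,suppress=True)
print(tip_extent); move([554.5,137.3,300],np.radians(85))
E
```

```text
t: 11.15
ee_pos: [391.3, 130.7, 328.9]
orientation: [3.138, -0.137, -0.002]
ft_force: [0.1, -0.2, 0.5]
width: 0.4
grasp_force: 0.0
17.0
shift [ 0.8103 -0.1041  0.1436] turn [ 0.0008  0.0021 -0.0001]
```

```bash
python3 -m jog '.2 -.02 0 0 0 0 1; .4 -.05 0 0 0 0 1; .6 -.08 0 0 0 0 1; .75 -.1 0 0 0 0 1; .81 -.104 .05 0 0 0 1; .81 -.104 .1 0 0 0 1; .81 -.104 .14 0 0 0 1; .81 -.104 .14 0 0 0 1'
python3 -m jog '0 0 0 0 0 0 1;0 0 0 0 0 0 1'
python3 - <<'E'
from h import *
np.set_printoptions(precision=4,suppress=True)
move([554.5,137.3,287],np.radians(85)); print(get_obs()["ee_pos"],get_obs()["width"])
E
```

```text
t: 11.95
ee_pos: [552.4, 137.1, 299.6]
orientation: [3.138, -0.137, -0.006]
ft_force: [-0.3, -0.2, -0.9]
width: 0.7
grasp_force: 0.0
t: 12.15
ee_pos: [554.3, 137.5, 302.2]
orientation: [-3.138, 0.137, -0.001]
ft_force: [-1.0, 0.0, -0.3]
width: 0.7
grasp_force: 0.0
shift [0.0008 0.001  0.0758] turn [-0.0007 -0.0017  0.0005]
[554.3446 137.5157 302.1657] 0.7381895257504827
```

```bash
python3 -m jog '0 0 .04 0 0 0 1;0 0 .07 0 0 0 1; 0 0 .1 0 0 0 1; 0 0 .12 0 0 0 1; 0 0 .12 0 0 0 1'; python3 -m jog '0 0 .03 0 0 0 1; 0 0 .06 0 0 0 1; 0 0 .09 0 0 0 1; 0 0 .1 0 0 0 1;  0 0 .1 0 0 0 1; 0 0 .1 0 0 0 1'; python3 -c "
from h import *
print([d['xyz'] for d in []],get_obs())"
```

```text
t: 12.65
ee_pos: [554.6, 137.4, 277.1]
orientation: [-3.139, 0.137, 0.001]
ft_force: [-1.2, -0.0, 4.2]
width: 0.5
grasp_force: 2.2
t: 13.25
ee_pos: [554.8, 137.5, 258.0]
orientation: [-3.138, 0.137, -0.001]
ft_force: [-2.2, 0.1, 7.5]
width: 0.2
grasp_force: 3.6
[] {'t': 13.25, 'qpos': array([2.21983299e-01, 3.23906158e-01, 1.73420356e+00, 9.69029758e-05,
       1.08312918e+00, 1.88002089e+00]), 'qvel': array([ 0.00012653, -0.00245721, -0.00037812, -0.0019598 ,  0.00090935,
        0.00065632]), 'joint_torque': array([-2.95673702e-01, -4.42534661e+01, -2.58767080e+01, -1.34670627e-01,
       -7.88717531e-01,  9.08046059e-05]), 'ee_pos': array([554.83936615, 137.45383235, 258.03973708]), 'orientation': array([-3.13842583e+00,  1.37058379e-01, -5.00867864e-04]), 'ft_force': array([-2.21506471,  0.05676232,  7.51731667]), 'moment': array([0.05778617, 0.42602284, 0.03490467]), 'grasp_force': 3.6058913357555866, 'width': 0.2036829713131255}
```

Force is 7.5 N, so the pad is about half-way down. I'll add 1 mm and hold while the nuts roll.

```bash
python3 -m jog '0 0 .005 0 0 0 1;0 0 .005 0 0 0 1;0 0 .005 0 0 0 1;0 0 .005 0 0 0 1;0 0 .005 0 0 0 1;0 0 .005 0 0 0 1;0 0 .005 0 0 0 1;0 0 .005 0 0 0 1'; for i in 1 2; do python3 -m jog '0 0 0 0 0 0 1;0 0 0 0 0 0 1;0 0 0 0 0 0 1;0 0 0 0 0 0 1;0 0 0 0 0 0 1;0 0 0 0 0 0 1;0 0 0 0 0 0 1;0 0 0 0 0 0 1'; done
python3 - <<'E'
from h import *
np.set_printoptions(precision=4,suppress=True)
for n in ["scene","top"]:
    c,M,im=snap(n,n+"5.png")
    for t in ["cup","pad_top","nut0_center"]: print(n,t,[(world(d["xyz"],M),round(d["confidence"],2)) for d in pinpoint(t,n)][:6])
snap("wrist","wrist5.png")
a=cv2.imread("pics/scene5.png"); cv2.imwrite("pics/s5.png",np.hstack([cv2.resize(a[200:420,220:500],(400,314)),cv2.resize(cv2.imread("pics/wrist5.png"),(400,314))]))
E
```

```text
t: 14.05
ee_pos: [554.8, 137.4, 257.1]
orientation: [-3.138, 0.137, -0.001]
ft_force: [-1.9, 0.5, 7.6]
width: 0.7
grasp_force: 3.7
t: 14.85
ee_pos: [554.8, 137.5, 257.2]
orientation: [-3.138, 0.137, -0.001]
ft_force: [-2.0, 0.2, 7.4]
width: 0.4
grasp_force: 3.7
t: 15.65
ee_pos: [554.8, 137.4, 257.2]
orientation: [-3.138, 0.137, -0.001]
ft_force: [-2.1, -0.5, 8.1]
width: 0.5
grasp_force: 3.7
scene cup [(array([ 284.7692, -274.304 ,   -1.0039]), 0.97), (array([ 670.7719, -395.1074,    1.7722]), 0.94), (array([552.3952, 116.1204,   8.9778]), 0.62)]
scene pad_top [(array([553.7811, 136.5967, 241.1191]), 0.78)]
scene nut0_center [(array([548.363 , 119.1632,  30.1122]), 0.54), (array([458.104 , 124.2542,  62.9489]), 0.52)]
top cup [(array([ 667.5787, -400.642 ,    2.9444]), 0.8), (array([548.9506, 120.3155,   5.8048]), 0.77)]
top pad_top [(array([555.852 , 136.0337, 242.0255]), 0.78)]
top nut0_center []
```

View pics/s5.png

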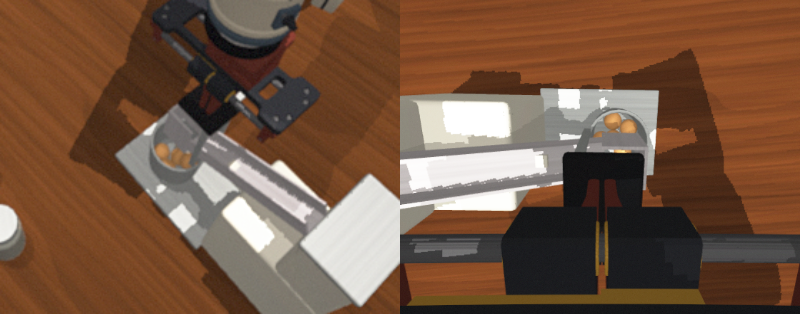

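The chute is empty and walnuts lie in the cup. I'll zoom in to count them and check that none is stuck in the spout.

```bash
python3 -m jog '0 0 0 0 0 0 1;0 0 0 0 0 0 1;0 0 0 0 0 0 1;0 0 0 0 0 0 1;0 0 0 0 0 0 1;0 0 0 0 0 0 1;0 0 0 0 0 0 1;0 0 0 0 0 0 1'; python3 - <<'E'
from h import *
snap("scene","scene6.png");snap("wrist","wrist6.png");
a=cv2.imread("pics/scene6.png")[270:350,305:405];b=cv2.imread("pics/wrist6.png")[125:225,220:345]
cv2.imwrite("pics/s6.png",np.hstack([cv2.resize(x,(400,320),interpolation=cv2.INTER_CUBIC) for x in (a,b)]))
E
```

```text
t: 16.9
ee_pos: [554.9, 137.4, 257.2]
orientation: [-3.138, 0.137, -0.001]
ft_force: [-2.7, -0.1, 7.1]
width: 0.5
grasp_force: 3.7
```

View pics/s6.png

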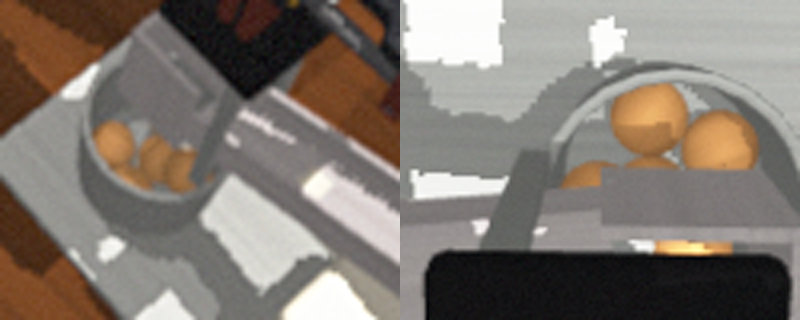

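```bash
python3 - <<'E'
from h import *
np.set_printoptions(precision=1,suppress=True)
c,M=cam("wrist"); print(M[:3,3])
O=np.array([551.5,117.3]); a=np.radians(-5); Rt=np.array([[np.cos(a),np.sin(a)],[-np.sin(a),np.cos(a)]])
for nm,p in [("sliver",(690,245)),("slivL",(655,245)),("slivR",(732,245)),("n1",(649,118)),("n2",(720,145)),("n3",(597,178)),("n4",(650,165))]:
    px=(220+(p[0]-400)/400*125,125+p[1]/320*100)
    print(nm,[(z,Rt@(ray(px,c,M,z)[:2]-O)) for z in (27,45,112,150,180)])
E
```

```text
[625.8 130.6 403.7]
sliver [(27, array([-20.8, -11.5])), (45, array([-16.4, -10. ])), (112, array([ 0.3, -4.4])), (150, array([ 9.8, -1.3])), (180, array([17.2,  1.2]))]
slivL [(27, array([-20.8,   0.5])), (45, array([-16.4,   1.5])), (112, array([0.3, 4.9])), (150, array([9.7, 6.8])), (180, array([17.2,  8.3]))]
slivR [(27, array([-20.8, -25.9])), (45, array([-16.3, -23.7])), (112, array([  0.3, -15.6])), (150, array([  9.8, -11. ])), (180, array([17.2, -7.4]))]
n1 [(27, array([22.8,  3.1])), (45, array([25.2,  3.9])), (112, array([34.1,  6.9])), (150, array([39.1,  8.6])), (180, array([43.1,  9.9]))]
n2 [(27, array([ 13.7, -20.8])), (45, array([ 16.6, -18.8])), (112, array([ 27.1, -11.6])), (150, array([33. , -7.6])), (180, array([37.7, -4.3]))]
n3 [(27, array([ 2.5, 20.5])), (45, array([ 5.9, 20.4])), (112, array([18.4, 20.3])), (150, array([25.5, 20.2])), (180, array([31.1, 20.2]))]
n4 [(27, array([6.9, 2.6])), (45, array([10.1,  3.4])), (112, array([21.8,  6.5])), (150, array([28.5,  8.2])), (180, array([33.7,  9.6]))]
```

In the wrist crop, four walnuts show in the cup ahead of the spout wall. The fifth is visible down the tube at (690,245). It measures 26 mm across at cup-floor depth, 24 mm off the cup axis, so it is in the cup too. That makes five, with the chute empty and the pad held at about 30 mm.

```bash
python3 -c "
from workcell import *
print(close_job())"
```

```text
the job is handed in; nothing more can be done
None
```

The job is handed in: the cup stands released, centred under the spout to within about 2 mm; all five walnuts are in it; the fingers still hold the pad about 30 mm down; and the can, jar and carton were not touched.

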